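# Test the repaired ratchet stand

## Robot

A 6-joint arm with a two-finger parallel gripper is mounted at the origin on a cart in front of the work surface, level with it; the furniture and walls round the work are solid. World frame = base frame: x ahead of the robot, y to its left, z up, the work surface at z = 0. Lengths are in mm, angles in rad, forces in N, time in s.
With the tool pointing down it reaches from about 300 to 775 mm from the base axis. Payload 14.6 kg.
Tool frame: the origin (TCP) lies at the very end of the fingers, on their centre line; the grasp point (between the pads) lies 19 mm behind it; z points along the fingers, y is the line along which they close (so a half turn about z gives the same grasp; the last joint's range is limited). The gripper opens to 94 mm and grips with 3 to 60 N. Pads are 16 mm wide; open, the fingers measure 119 mm over their backs; the gripper's body (75 mm by 177 mm) begins 78 mm behind the grasp point.
Start: joints at [-1.214, 0.3, 1.521, -0, 1.321, -0.067], TCP at [226.167, -501.336, 205.446] pointing down, gripper open.
Joint ranges: [-3.03, 3.03], [-0.79, 2.21], [0.23, 2.52], [-1.04, 4.18], [0, 3.07], [-2.55, 2.55]. Speed limits (rad/s): [2.22, 2.22, 2.57, 3.14, 3.14, 3.14].

## Interface

Orientations are given as [roll, pitch, yaw] about the fixed x, y, z axes, in that order (R = Rz(yaw) Ry(pitch) Rx(roll)).
In Python, from cell import manip, camera, get_calibration gives the robot as it stands. The module is installed in compiled form; this text tells all that it offers.
- The arm moves only by the tool jog_arm, never from a script. Its argument "plan" is one flat list of numbers, 6 for each row, row after row: the shift along the world's x, y, z in m, then the turn, a rotation vector about the world's x, y, z in degrees. A call has 1 to 20 rows; each row is the pose to reach, as a shift and turn from the pose commanded when the call began; what a row does not reach only later rows make up. A row lasts 1/10 s, in which the tool goes at most 50 mm and 8.59 degrees, less where a joint would pass 70% of its speed; a pose out of reach is approached as far as the arm can. A call with a gripper value outside its range is refused whole. "claw" is the finger opening in m, from 0 to 0.094, set as the call begins (left out, the last holds). The fingers move at their own pace and stop on an object; "force" is the grip in N (left out, the last holds). Time passes only in rows, so rows that repeat a pose let the fingers close. It gives the time, the measured TCP pose, the force, the opening and the grip force at its end, in the units of the state.
- manip.read_state(): the state, without advancing time (a new reading comes with each control period).
- camera(name): name is "scene" or "top" or "wrist"; returns (picture, depth): 400x640x3 uint8, red, green, blue; 400x640 float32, mm along the optical axis (not along the pixel's ray), 0 where there is no reading.
- get_calibration(name): a dict with "fx", "fy", "cx", "cy" (pixels), "origin" and "attitude" of the camera in the world. Camera axes: x right, y down, z forward; pixel columns grow to the right and rows downward; lengths in mm; the calibration is good to about 2 mm. The wrist camera is an equidistant fisheye: a pixel r from the principal point sees the ray r / f radians off the axis. A picture is of the moment at which its call begins: read the wrist's pose just before it. get_calibration takes no time and is no camera call; for the wrist camera it gives the pose at the moment of the call.
- manip.sign_off(): hands the job in; it is judged then, once.
The state is a dict: "clock": time; "joints": joint angles; "qd": joint speeds; "effort": joint torques, N m; "eef_pos": TCP position; "eef_rot": TCP orientation; "wrist_force": force on the tool from outside, world axes, zero at the start; "moment": the same for the moment, N m; "finger_gap": finger opening in mm; "finger_force": force on a finger pad.
Only numpy, scipy, OpenCV 4.12 (cv2) and the standard library are available. Lean on these libraries where they do the work, as an engineer would, in place of code of your own. Each camera call takes 0.05 s, during which the arm holds its last target. There are 200 camera calls.

## Task

The panel support stand with the yellow knob has a new pawl spring and must be tried out: pull its rail up by the knob to the top tooth and let go, so that the pawl alone holds it there. Then press the yellow thumb lever down to take the pawl out of the teeth, keep it down until the rail has sunk all the way to the bottom, and let go. Leave the similar stand with the red knob alone.

Things in the scene. Friction and masses are not known exactly. Their poses are not given: they have to be found in the camera images.
- yellow_knob (a point): centre of the upright round yellow knob (36 mm across, 30 mm high) on a steel toothed rail, 138 mm above the bench when down. The rail slides straight up in an aluminium guide whose top is 96 mm above the bench. The stand is screwed down, its base 112 x 66 mm. The point's x axis points level from lever to knob, z up. Rail and knob: about 0.4 kg, little friction, damped.
- yellow_lever (a point): middle of the upper face of the yellow thumb lever (34 x 22 mm), 60 mm above the bench when untouched, 92 mm from the knob's axis on the robot's side. Pressed down 14 mm or more it frees the rail (aim for 20), stop at 30 mm; takes 1 to 5 N; springs back. While it is held down the rail sinks by itself at about 0.1 m/s; let go early, the pawl catches the next tooth.
- yellow_rail (a joint): height of the yellow-knobbed rail above its bottom, m: 0 at the bottom; the pawl holds it at 0.012, 0.024, 0.036 and, on the top tooth, 0.048; upper stop at 0.054. Lifted a little past a tooth and let go, it settles back on that tooth. The pawl clicks over by itself as the rail is raised.
- red_rail (a joint): height of the rail of the other stand, of the same make and size but with a red knob and red thumb lever, m; 0 at the bottom, where it starts and must stay

How it is judged:
By the outcome, as a careful person would: the job done as asked, in the order asked, and still so for the second after the job is handed in, with the robot touching nothing.
It also fails if it takes over 40 s, if anything falls off the work surface, if the arm or the gripper's body presses on something with over 40 N, if the wrist force passes 120 N, or if a joint passes its speed limit or range.

## Working session

There is one attempt and no reset: what is moved stays moved. The work goes in short steps, Python scripts to look and compute and a tool call to move; the robot and the scene stay as the last step left them, time stands still between calls to the robot, and variables do not carry over. Pictures are saved under pics/ and viewed, at most 10 in all, crops included, and the job is handed in when it is done.

Besides the shell and the picture viewer there is one more tool, called after ">>>" by a JSON object that holds its "op" and its "data", one argument or row to a line. jog_arm: Moves the arm, as the interface text tells. Its arguments: {"type":"object","properties":{"plan":{"type":"array"},"claw":{"type":"number"},"force":{"type":"number"}},"required":["plan"]}

```bash
mkdir -p pics
cat > h.py <<'E'
import numpy as np,cv2
from cell import manip,camera,get_calibration
from scipy.spatial.transform import Rotation as R
def att(c):
    a=np.array(c["attitude"],float)
    return a if a.shape==(3,3) else (R.from_euler('xyz',a).as_matrix() if a.size==3 else R.from_quat(a).as_matrix())
def world(c,d,u,v):
    z=d[v,u]; return att(c)@np.array([(u-c["cx"])/c["fx"]*z,(v-c["cy"])/c["fy"]*z,z])+np.array(c["origin"])
E
python3 - <<'E'
from h import *
for n in("scene","top"):
    p,d=camera(n); c=get_calibration(n); print(n,c)
    cv2.imwrite(f"pics/{n}0.png",p[:,:,::-1]); np.save(f"{n}0.npy",d)
print(manip.read_state())
E
```

```text
scene {'fx': 440.3695861017804, 'fy': 440.3695861017804, 'cx': 322.1260841018987, 'cy': 199.8545574685803, 'origin': array([-25.6763166 , 503.93340434, 436.27712181]), 'attitude': array([-1.95235244, -0.02143344, -2.45943598])}
top {'fx': 446.4441331037471, 'fy': 446.4441331037471, 'cx': 328.0596235305217, 'cy': 204.86022285366863, 'origin': array([328.14822044, -94.92338   , 954.96803868]), 'attitude': array([-2.92297101e+00, -3.58803402e-04, -1.70531593e+00])}
{'clock': 0.1, 'joints': array([-1.21358503e+00,  3.00380286e-01,  1.52150667e+00,  2.60950955e-06,
        1.32069689e+00, -6.65419258e-02]), 'qd': array([ 3.10779367e-04, -1.93626750e-03, -9.30301941e-04, -7.87185450e-08,
        1.15361731e-03, -1.19896883e-04]), 'effort': array([-1.09385746e-03, -5.32650983e+01, -3.53287089e+01,  7.08416943e-02,
        2.34944432e-02, -6.03527656e-05]), 'eef_pos': array([ 226.09816323, -501.12593494,  204.96762309]), 'eef_rot': array([-3.14060383e+00, -6.84290995e-05,  4.23752541e-01]), 'wrist_force': array([-0.06189454, -0.13824647,  0.25578373]), 'moment': array([ 0.07403559, -0.01010222,  0.05718354]), 'finger_force': 0.0, 'finger_gap': 94.2755794039721}
```

View pics/top0.png

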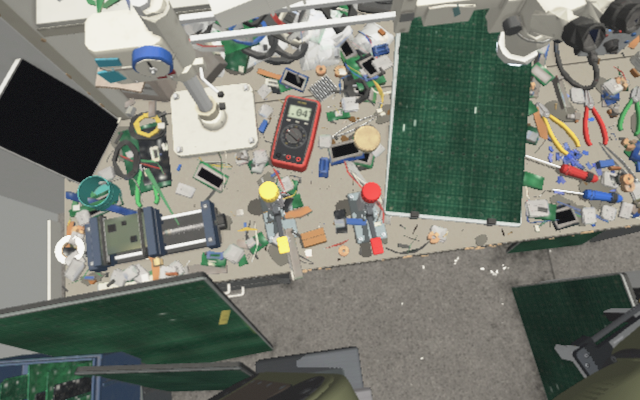

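View pics/scene0.png

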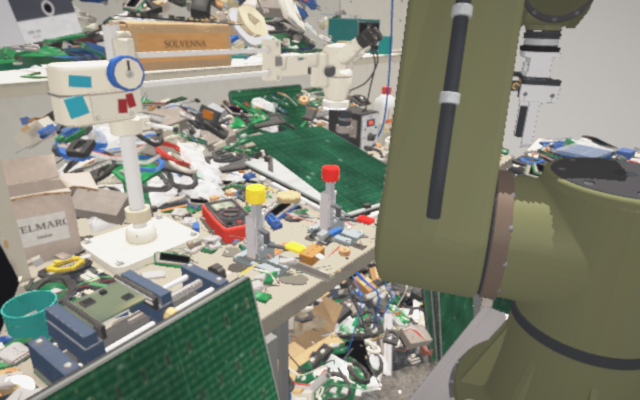

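Top view: the yellow knob is at (268,191) and its lever at (283,245). The red knob is at (371,192) and its lever at (376,246). A tall post stands at about (210,110), and a raised board at about (130,330).

Run:
```python
from h import *
for n in("top","scene"):
    c=get_calibration(n); d=np.load(n+"0.npy"); p=cv2.imread(f"pics/{n}0.png")
    v,u=np.mgrid[:400,:640]; P=np.stack([(u-c["cx"])/c["fx"]*d,(v-c["cy"])/c["fy"]*d,d],-1)@att(c).T+np.array(c["origin"])
    h=cv2.cvtColor(p,cv2.COLOR_BGR2HSV)
    m=((h[...,0]>24)&(h[...,0]<33)&(h[...,1]>180)&(h[...,2]>120)&(d>0)).astype(np.uint8)
    k,l,s,ce=cv2.connectedComponentsWithStats(m)
    for i in range(1,k):
        if s[i,4]>25:
            q=P[l==i]; print(n,ce[i].round(),s[i,4],"med",np.median(q,0).round(1),"mean",q.mean(0).round(1),"min",q.min(0).round(),"max",q.max(0).round())
    if n=="top":
        # height map max in 40mm cells
        Q=P[d>0]; xs=np.arange(100,700,40); ys=np.arange(-400,401,40)
        print("cols y",ys)
        for x in xs:
            print(x,[int(Q[(abs(Q[:,0]-x-20)<20)&(abs(Q[:,1]-y-20)<20)][:,2].max(initial=-999)) for y in ys])
```

```text
cols y [-400 -360 -320 -280 -240 -200 -160 -120  -80  -40    0   40   80  120
  160  200  240  280  320  360  400]
100 [-742, -743, -742, -740, -741, -644, 1, -503, -564, -603, -644, -644, -642, -642, -643, -478, -499, -516, -519, -538, -559]
140 [-739, -741, -741, -741, -743, -643, 1, -639, -642, -643, -643, -641, -641, -278, -291, -306, -325, -338, -362, -386, -404]
180 [-740, 562, 537, -742, -743, -741, -740, -742, -741, -737, -741, 282, 274, -158, -155, -159, -164, -183, -195, -214, -237]
220 [536, 560, 560, -741, -741, -742, -741, -740, 487, 555, 467, 365, 260, -161, -160, -157, -157, -158, -157, -157, -156]
260 [-742, -743, -740, -740, -741, -741, -743, 667, 664, 594, -736, -741, -740, -324, -316, -312, -299, -290, -284, -274, -267]
300 [-741, -739, -741, -740, -744, -741, -743, -741, -741, -741, -737, -740, -739, -164, -157, -152, -143, -133, -129, -116, -112]
340 [-740, -744, -743, -741, -741, -739, -741, -741, -741, -741, -739, -740, -742, -14, -2, 2, 10, 22, 29, 35, 47]
380 [2, 2, 13, 14, 60, 59, 2, 4, 14, 25, 4, 3, 2, 90, 91, 92, 91, 92, 91, 92, 92]
420 [41, 19, 16, 12, 63, 62, 16, 21, 27, 62, 24, 33, 32, 85, 85, 82, 57, 33, 26, 26, 32]
460 [45, 44, 50, 41, 67, 68, 33, 22, 21, 63, 29, 28, 44, 47, 36, 83, 84, 79, 85, 47, 31]
500 [53, 52, 51, 50, 155, 155, 25, 16, 21, 154, 147, 25, 47, 46, 38, 82, 84, 83, 84, 46, 25]
540 [61, 57, 57, 55, 23, 25, 3, 3, 26, 154, 153, 14, 41, 48, 36, 82, 84, 84, 85, 50, 28]
580 [67, 65, 63, 61, 26, 27, 34, 32, 26, 26, 6, 3, 31, 31, 33, 34, 18, 29, 62, 62, 30]
620 [73, 74, 71, 68, 48, 46, 39, 539, 546, 546, 26, 25, 34, 41, 32, 28, 30, 29, 62, 61, 142]
660 [81, 79, 78, 69, 49, 50, 30, 47, 51, 40, 24, 26, 356, 351, 23, 30, 32, 32, 29, 156, 244]
scene [255. 196.] 199 med [534.3  -1.2 141.4] mean [535.8  -3.  141.4] min [526. -18. 129.] max [557.   6. 153.]
```

Run:
```python
from h import *
n="top"
c=get_calibration(n); d=np.load(n+"0.npy"); p=cv2.imread(f"pics/{n}0.png")
v,u=np.mgrid[:400,:640]; P=np.stack([(u-c["cx"])/c["fx"]*d,(v-c["cy"])/c["fy"]*d,d],-1)@att(c).T+np.array(c["origin"])
h=cv2.cvtColor(p,cv2.COLOR_BGR2HSV)
for nm,(u0,v0) in dict(knob=(268,191),lev=(283,245),rk=(371,192),rl=(376,246)).items():
    hh=h[v0,u0].astype(int); 
    m=(abs(h[...,0].astype(int)-hh[0])<6)&(h[...,1]>150)&(abs(u-u0)<14)&(abs(v-v0)<14)&(d>0)
    q=P[m]; z=np.median(q[:,2]); t=q[abs(q[:,2]-z)<5]
    print(nm,hh,m.sum(),np.median(q,0).round(1),"midrange",((t.min(0)+t.max(0))/2).round(1),t.max(0)-t.min(0), cv2.minAreaRect(t[:,:2].astype(np.float32)))
# high things within 300mm
m=(P[...,2]>160)&(abs(P[...,0]-500)<230)&(abs(P[...,1])<350)&(d>0)
k,l,s,ce=cv2.connectedComponentsWithStats(m.astype(np.uint8))
for i in range(1,k):
    if s[i,4]>20: q=P[l==i]; print(s[i],q.min(0).round(),q.max(0).round())
x0,y0=240,165
cv2.imwrite("pics/crop1.png",cv2.resize(p[165:285,225:405],None,fx=4,fy=4,interpolation=cv2.INTER_CUBIC))
```

```text
return _methods._mean(a, axis=axis, dtype=dtype,
  ret = ret.dtype.type(ret / rcount)
  ret = um.true_divide(
Traceback (most recent call last):
ValueError: zero-size array to reduction operation minimum which has no identity
```

Run:
```python
from h import *
n="top"
c=get_calibration(n); d=np.load(n+"0.npy"); p=cv2.imread(f"pics/{n}0.png")
v,u=np.mgrid[:400,:640]; P=np.stack([(u-c["cx"])/c["fx"]*d,(v-c["cy"])/c["fy"]*d,d],-1)@att(c).T+np.array(c["origin"])
b=p.astype(int)
for nm,(u0,v0) in dict(knob=(268,191),lev=(283,245),rk=(371,192),rl=(376,246)).items():
    print(nm,p[v0,u0],d[v0,u0],P[v0,u0].round(1))
    m=(b[...,2]-b[...,0]>110)&(abs(u-u0)<14)&(abs(v-v0)<14)
    print(" px",m.sum(),u[m].mean(),v[m].mean(),"depth ok",(d[m]>0).sum())
    q=P[m&(d>0)]
    if len(q): 
        z=np.median(q[:,2]); t=q[abs(q[:,2]-z)<5]
        print(" ",np.median(q,0).round(1),((t.min(0)+t.max(0))/2).round(1),(t.max(0)-t.min(0)).round(1),cv2.minAreaRect(t[:,:2].astype(np.float32)))
m=(P[...,2]>160)&(abs(P[...,0]-500)<230)&(abs(P[...,1])<350)&(d>0)
k,l,s,ce=cv2.connectedComponentsWithStats(m.astype(np.uint8))
for i in range(1,k):
    if s[i,4]>20: q=P[l==i]; print(s[i],q.min(0).round(),q.max(0).round())
cv2.imwrite("pics/crop1.png",cv2.resize(p[165:285,225:405],None,fx=4,fy=4,interpolation=cv2.INTER_CUBIC))
```

```text
knob [142 245 247] 830.31177 [546.5 -12.  150. ]
 px 81 268.679012345679 192.39506172839506 depth ok 81
  [541.7 -13.7 149.8] [547.7 -12.6 149.8] [32.6 34.7  8.5] ((548.0194702148438, -12.433526992797852), (32.689292907714844, 33.86980056762695), 6.37402868270874)
lev [143 245 247] 899.75336 [455.4 -20.8  59.1]
 px 39 281.4102564102564 245.07692307692307 depth ok 39
  [456.8 -14.9  57.9] [456.9 -19.9  57.2] [33.6 21.1  6.4] ((457.0527648925781, -19.957195281982422), (32.73332977294922, 19.713672637939453), 5.363487243652344)
rk [ 86  91 245] 828.00244 [ 518.5 -201.3  151.9]
 px 278 371.1115107913669 191.06474820143885 depth ok 278
  [ 520.2 -201.8  151.2] [ 521.1 -202.   151.2] [34.  33.4  9.4] ((521.2189331054688, -202.40896606445312), (33.419334411621094, 32.560489654541016), 16.550809860229492)
rl [ 89  93 245] 900.6994 [ 428.4 -206.4   57.7]
 px 169 376.57988165680473 245.28994082840237 depth ok 168
  [ 429.7 -207.7   58.3] [ 429.7 -207.9   58.2] [33.9 21.2  9.6] ((429.87652587890625, -208.2020263671875), (33.43083572387695, 21.105684280395508), 3.0545804500579834)
[ 209    0   98   29 1469] [ 638. -114.  514.] [654. -13. 547.]
[  98   44   80   39 1741] [694.  88. 271.] [730. 217. 380.]
[ 95  58  27   9 188] [725. 170. 328.] [730. 205. 351.]
[203  80  22  17 101] [700.  35. 240.] [730.  68. 253.]
[ 278  373   75   27 1483] [ 270. -104.  529.] [280. -52. 667.]
```

View pics/crop1.png

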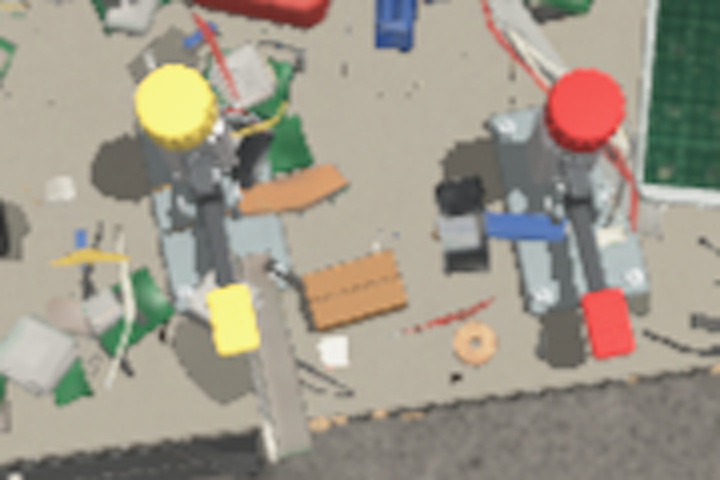

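Crop: yellow knob at crop (176,107) and its lever at (233,320), with a low grey bar just beside the lever. Measured knob ≈ (548,-12) with its top at 152. Lever ≈ (457,-20,60). The stand's axis is at yaw ≈ 0.08. I'll travel to a point above the knob.

>>> {"op": "jog_arm", "data": {
  "plan": [0.006, 0.01, 0.001, 0, 0, -0.4, 0.019, 0.029, 0.002, 0, 0, -1.2, 0.039, 0.059, 0.004, 0, 0, -2.4, 0.061, 0.093, 0.006, 0, 0, -3.7, 0.084, 0.127, 0.008, 0, 0, -5.1, 0.106, 0.161, 0.01, 0, 0, -6.5, 0.129, 0.196, 0.012, 0, 0, -7.8, 0.151, 0.23, 0.014, 0, 0, -9.2, 0.174, 0.264, 0.016, 0, 0, -10.6, 0.196, 0.298, 0.018, 0, 0, -12, 0.219, 0.333, 0.02, 0, 0, -13.3, 0.241, 0.367, 0.022, 0, 0, -14.7, 0.264, 0.401, 0.025, 0, 0, -16.1, 0.283, 0.43, 0.026, 0, 0, -17.2, 0.299, 0.455, 0.028, 0, 0, -18.2, 0.312, 0.474, 0.029, 0, 0, -19, 0.318, 0.484, 0.03, 0, 0, -19.4, 0.3215, 0.489, 0.03, 0, 0, -19.6, 0.3215, 0.489, 0.03, 0, 0, -19.6],
  "claw": 0.08,
  "force": 20
}}

```text
clock: 2.0
eef_pos: [547.5, -12.2, 235.3]
eef_rot: [3.142, 0.0, 0.082]
wrist_force: [0.7, -0.3, 0.5]
finger_gap: 80.0
finger_force: 0.0
```

Run:
```python
from h import *
s=manip.read_state(); print(s['clock'],s['eef_pos'],s['eef_rot'],s['wrist_force'])
c=get_calibration("wrist"); p,d=camera("wrist"); print(c)
cv2.imwrite("pics/w1.png",p[:,:,::-1]); np.save("w1.npy",d)
c=get_calibration("top"); d=np.load("top0.npy")
print([world(c,d,u,v).round() for u,v in((293,248),(294,255),(296,270))])
# wrist fisheye: knob centroid
c=get_calibration("wrist"); d=np.load("w1.npy"); b=p.astype(int)
m=((np.minimum(b[...,0],b[...,1])-b[...,2])>90)&(d>0)
v,u=np.mgrid[:400,:640]; x=(u-c["cx"])/c["fx"]; y=(v-c["cy"])/c["fy"]; r=np.hypot(x,y)+1e-9; t=np.tan(r)/r
P=np.stack([x*t*d,y*t*d,d],-1)@att(c).T+np.array(c["origin"])
k,l,st,ce=cv2.connectedComponentsWithStats(m.astype(np.uint8))
for i in range(1,k):
    if st[i,4]>60: q=P[l==i]; z=np.percentile(q[:,2],90); q2=q[abs(q[:,2]-z)<4]; print(ce[i].round(),st[i,4],z.round(1),cv2.minAreaRect(q2[:,:2].astype(np.float32)))
```

```text
2.0 [547.49675002 -12.18458862 235.30879422] [3.14158915e+00 3.12258574e-04 8.20954489e-02] [ 0.65372692 -0.31917087  0.51494024]
{'fx': 309.70691628693146, 'fy': 309.70691628693146, 'cx': 322.1418665624812, 'cy': 196.07474798923417, 'origin': array([613.46092625,  -7.08436239, 413.57435329]), 'attitude': array([ 2.91216742e+00,  5.82137242e-04, -1.48878315e+00])}
[array([453., -37.,  12.]), array([438., -38.,  13.]), array([406., -38.,  11.])]
[145.  19.] 308 24.9 ((755.5799560546875, 257.0465087890625), (61.18094253540039, 24.51897621154785), 63.28080368041992)
[514.  36.] 72 20.1 ((794.6435546875, -273.274169921875), (21.929981231689453, 6.718569278717041), 34.233882904052734)
[323. 199.] 1224 152.7 ((548.3577270507812, -13.944196701049805), (33.106964111328125, 33.46745681762695), 40.04661178588867)
[270. 206.] 94 26.1 ((502.0059814453125, 44.38189697265625), (20.539886474609375, 5.607808589935303), 74.541015625)
[324. 254.] 438 59.9 ((456.61810302734375, -21.26999282836914), (31.554290771484375, 20.30205726623535), 4.835628032684326)
```

View pics/w1.png

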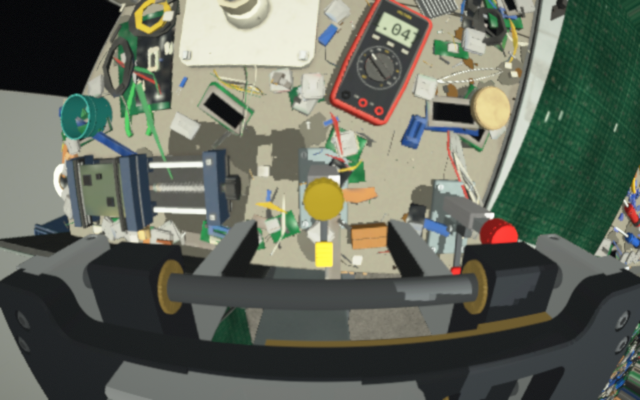

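Wrist picture: knob at (323,199) and lever at (324,254), centred between the open fingers. The red stand sits to the right, clear of them. Next I descend and close on the knob.

>>> {"op": "jog_arm", "data": {
  "plan": [0.0005, -0.001, -0.02, 0, 0, 0, 0.0005, -0.001, -0.05, 0, 0, 0, 0.0005, -0.001, -0.08, 0, 0, 0, 0.0005, -0.001, -0.1, 0, 0, 0, 0.0005, -0.001, -0.112, 0, 0, 0, 0.0005, -0.001, -0.116, 0, 0, 0, 0.0005, -0.001, -0.116, 0, 0, 0]
}}

```text
clock: 2.75
eef_pos: [548.2, -13.7, 119.8]
eef_rot: [3.142, -0.0, 0.081]
wrist_force: [1.1, 1.0, 0.4]
finger_gap: 80.0
finger_force: 0.0
```

>>> {"op": "jog_arm", "data": {
  "plan": [0, 0, 0, 0, 0, 0, 0, 0, 0, 0, 0, 0, 0, 0, 0, 0, 0, 0, 0, 0, 0, 0, 0, 0, 0, 0, 0, 0, 0, 0, 0, 0, 0, 0, 0, 0, 0, 0, 0, 0, 0, 0, 0, 0, 0, 0, 0, 0],
  "claw": 0.02,
  "force": 20
}}

```text
clock: 3.55
eef_pos: [548.2, -13.1, 119.5]
eef_rot: [-3.141, -0.0, 0.082]
wrist_force: [-0.4, 2.5, 2.0]
finger_gap: 35.6
finger_force: 20.0
```

>>> {"op": "jog_arm", "data": {
  "plan": [0, 0, 0.004, 0, 0, 0, 0, 0, 0.009, 0, 0, 0, 0, 0, 0.014, 0, 0, 0, 0, 0, 0.019, 0, 0, 0, 0, 0, 0.024, 0, 0, 0, 0, 0, 0.029, 0, 0, 0, 0, 0, 0.034, 0, 0, 0, 0, 0, 0.039, 0, 0, 0, 0, 0, 0.043, 0, 0, 0, 0, 0, 0.046, 0, 0, 0, 0, 0, 0.049, 0, 0, 0, 0, 0, 0.051, 0, 0, 0, 0, 0, 0.051, 0, 0, 0, 0, 0, 0.051, 0, 0, 0]
}}

```text
clock: 4.95
eef_pos: [548.1, -13.1, 170.4]
eef_rot: [-3.141, 0.0, 0.082]
wrist_force: [1.8, 4.5, -4.2]
finger_gap: 35.5
finger_force: 20.0
```

Run:
```python
from h import *
p,d=camera("scene"); c=get_calibration("scene"); b=p.astype(int)
d0=np.load("scene0.npy");p0=cv2.imread("pics/scene0.png")[:,:,::-1].astype(int)
v,u=np.mgrid[:400,:640]
for dd,bb in((d0,p0),(d,b)):
    m=((np.minimum(bb[...,0],bb[...,1])-bb[...,2])>110)&(dd>0)&(abs(u-256)<20)&(v>130)&(v<225)
    P=np.array([world(c,dd,a,e) for e,a in zip(v[m],u[m])]); print(m.sum(),v[m].min(),v[m].max(),P[:,2].min(),P[:,2].max())
print(manip.read_state()['eef_pos'])
```

```text
344 184 203 35.5637318727903 156.25889251062142
224 159 177 178.19383830451477 207.02430435055976
[548.12593971 -13.08905877 170.39272709]
```

The knob rose about 51 mm, past the 48 mm tooth and below the 54 mm stop. Release and retreat upward.

>>> {"op": "jog_arm", "data": {
  "plan": [0, 0, 0, 0, 0, 0, 0, 0, 0, 0, 0, 0, 0, 0, 0, 0, 0, 0, 0, 0, 0, 0, 0, 0, 0, 0, 0, 0, 0, 0, 0, 0, 0, 0, 0, 0, 0, 0, 0.01, 0, 0, 0, 0, 0, 0.03, 0, 0, 0, 0, 0, 0.06, 0, 0, 0, 0, 0, 0.072, 0, 0, 0, 0, 0, 0.075, 0, 0, 0, 0, 0, 0.075, 0, 0, 0],
  "claw": 0.075
}}

```text
clock: 6.2
eef_pos: [548.0, -13.3, 245.0]
eef_rot: [-3.142, 0.0, 0.082]
wrist_force: [0.2, -0.6, -1.4]
finger_gap: 74.8
finger_force: 0.0
```

```bash
cat > kn.py <<'E'
from h import *
p,d=camera("scene"); c=get_calibration("scene"); b=p.astype(int); v,u=np.mgrid[:400,:640]
m=((np.minimum(b[...,0],b[...,1])-b[...,2])>110)&(d>0)&(abs(u-256)<20)&(v>130)&(v<225)
z=np.array([world(c,d,a,e) for e,a in zip(v[m],u[m])])[:,2]; print("rows",v[m].min(),v[m].max(),"top z",z.max(),np.percentile(z,95))
s=manip.read_state(); print(s['clock'],s['eef_pos'],s['wrist_force'])
E
python3 kn.py
```

```text
rows 161 178 top z 203.91837023569883 203.13713339022712
6.25 [547.85030425 -13.3093122  244.40896017] [0.60006288 0.33989764 0.62306586]
```

Top went 156.3 → 203.9, so the pawl holds it at about 48 mm. Next I close the fingers, back off over the lever, and tilt the gripper body away from the raised knob.

>>> {"op": "jog_arm", "data": {
  "plan": [-0.008, -0.001, 0, 0, -1, 0, -0.022, -0.002, 0, 0, -3, 0, -0.042, -0.004, 0, 0, -6, 0, -0.062, -0.005, 0, 0, -9, 0, -0.077, -0.006, 0, 0, -11, 0, -0.086, -0.007, 0, 0, -12, 0, -0.086, -0.007, -0.015, 0, -12, 0, -0.086, -0.007, -0.045, 0, -12, 0, -0.086, -0.007, -0.08, 0, -12, 0, -0.086, -0.007, -0.115, 0, -12, 0, -0.086, -0.007, -0.145, 0, -12, 0, -0.086, -0.007, -0.16, 0, -12, 0, -0.086, -0.007, -0.165, 0, -12, 0, -0.086, -0.007, -0.165, 0, -12, 0],
  "claw": 0
}}

```text
clock: 7.65
eef_pos: [461.6, -20.3, 79.7]
eef_rot: [3.125, -0.207, 0.083]
wrist_force: [0.1, 1.4, 0.5]
finger_gap: 0.5
finger_force: 0.0
```

```bash
cat >> kn.py <<'E'
import sys
cv2.imwrite(f"pics/{sys.argv[1]}.png",cv2.resize(p[140:290,190:400,::-1],None,fx=3.5,fy=3.5,interpolation=cv2.INTER_CUBIC))
E
python3 kn.py s2
```

```text
rows 159 178 top z 204.0744746292957 203.45119556900633
7.7 [462.13372527 -20.31614596  80.51308216] [0.19758485 0.14250006 0.37981369]
```

View pics/s2.png

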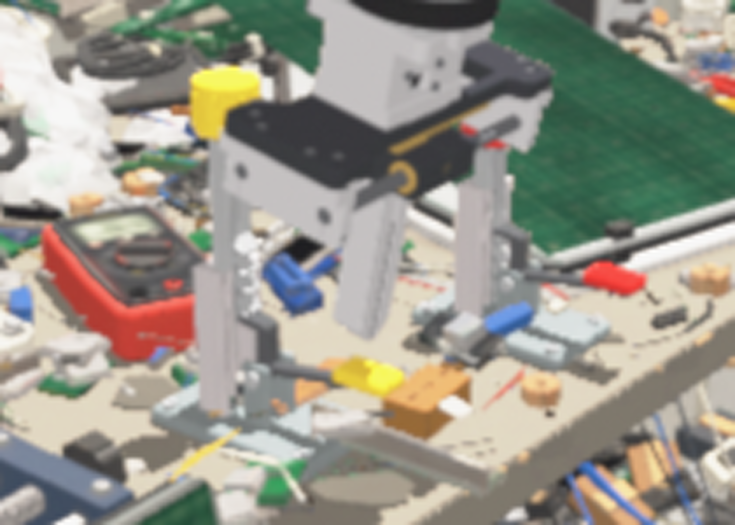

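Picture: the closed fingertip, at crop (365,330), is just above the yellow lever at (368,375). The knob is raised. Now I press.

>>> {"op": "jog_arm", "data": {
  "plan": [0, 0, -0.008, 0, 0, 0, 0, 0, -0.016, 0, 0, 0, 0, 0, -0.023, 0, 0, 0, 0, 0, -0.03, 0, 0, 0, 0, 0, -0.036, 0, 0, 0, 0, 0, -0.041, 0, 0, 0, 0, 0, -0.041, 0, 0, 0, 0, 0, -0.041, 0, 0, 0, 0, 0, -0.041, 0, 0, 0, 0, 0, -0.041, 0, 0, 0, 0, 0, -0.041, 0, 0, 0, 0, 0, -0.041, 0, 0, 0, 0, 0, -0.041, 0, 0, 0, 0, 0, -0.041, 0, 0, 0, 0, 0, -0.041, 0, 0, 0, 0, 0, -0.041, 0, 0, 0]
}}

```text
clock: 9.3
eef_pos: [462.2, -20.3, 39.5]
eef_rot: [3.124, -0.209, 0.083]
wrist_force: [-2.7, -0.5, 2.5]
finger_gap: 0.5
finger_force: 1.9
```

```bash
python3 kn.py s3
```

```text
rows 184 203 top z 156.22333805684997 155.75455165963987
9.35 [462.20427239 -20.32161209  39.4694712 ] [-3.4397006  -0.51433417  3.19950403]
```

View pics/s3.png

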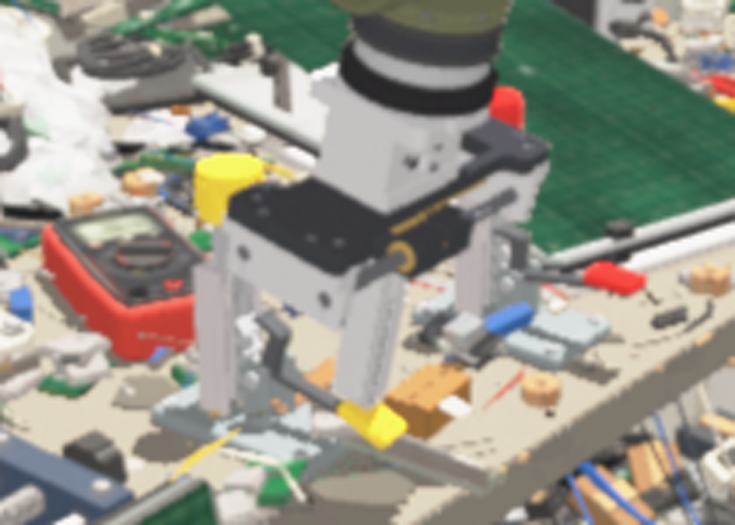

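Picture: the lever is held down under the fingertip at crop (370,410), and the knob at (228,190) is down. Its top is back at 156.2, which matches the bottom. Hold briefly, then lift off.

>>> {"op": "jog_arm", "data": {
  "plan": [0, 0, 0, 0, 0, 0, 0, 0, 0, 0, 0, 0, 0, 0, 0, 0, 0, 0, 0, 0, 0.005, 0, 0, 0, 0, 0, 0.013, 0, 0, 0, 0, 0, 0.023, 0, 0, 0, 0, 0, 0.04, 0, 0, 0, 0, 0, 0.065, 0, 0, 0, 0, 0, 0.095, 0, 0, 0, 0, 0, 0.125, 0, 0, 0, 0, 0, 0.14, 0, 0, 0, 0, 0, 0.145, 0, 0, 0, 0, 0, 0.145, 0, 0, 0]
}}

```text
clock: 10.65
eef_pos: [462.2, -20.3, 185.0]
eef_rot: [3.124, -0.21, 0.084]
wrist_force: [-0.0, -0.1, -0.2]
finger_gap: 0.5
finger_force: 0.0
```

```bash
python3 kn.py s4
```

```text
rows 184 203 top z 156.62912668087796 155.53786602704815
10.7 [461.89232538 -20.3209972  184.0966655 ] [0.75130743 0.29121613 0.30360849]
```

View pics/s4.png

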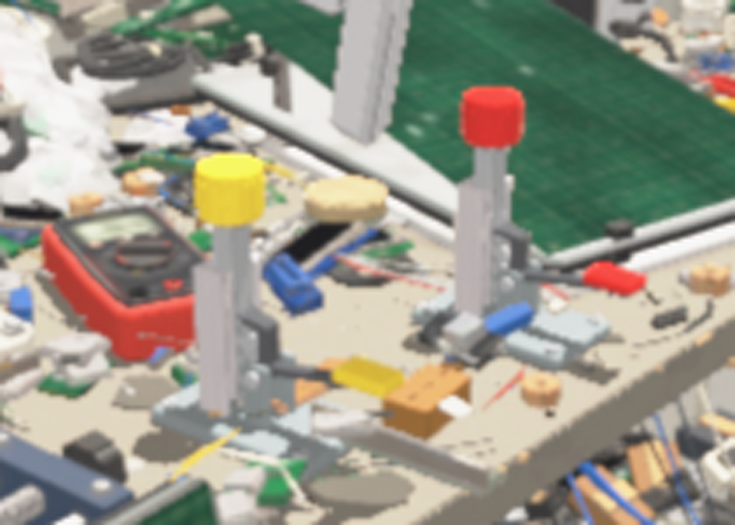

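Picture: knob down at crop (230,188), yellow lever sprung back up at (368,375), red stand untouched, and the gripper clear of everything.

```bash
python3 -c "
from cell import manip
print(manip.sign_off())"
```

```text
the job is handed in; nothing more can be done
None
```

The yellow rail was pulled up to the top tooth and held there by the pawl alone, then lowered to the bottom with the thumb lever and let go; the red stand was not touched, and the job was handed in at about 11 s.

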